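# Free-run check of a microscope swing arm

### The job

The bearing of the bench microscope's swing arm has just been greased and must be checked for free running: take the upright handle at the end of the arm, set the arm swinging gently and let go, and while it glides by itself, clearly moving, for at least three seconds go along with it, the open fingers around the handle (within 20 mm of its middle) but not touching it, so that it can be caught before it bangs into an end stop. Then take hold of the handle again, bring the lens over the middle of the Petri dish and let go, leaving the arm at rest there. Leave the dish and the things around it as they are.

Things in the scene. Friction and masses are not known exactly. Their poses are not given: they have to be found in the camera images.
- swingarm: all that swings about the post: steel boom tube, 20 mm diameter, axis 200 mm above the bench; on it the upright microscope body (white, 54 mm diameter, black lens ring below, blue camera box on top up to 268 mm) and at its end the handle. Origin where the axes of tube and microscope body cross, 245 mm from the post's axis; its -x axis runs along the tube to the handle, +x to the post, z up
- stand: boom stand, fixed, beyond the work: white base plate 200 x 260 x 22 mm with an upright steel post, 30 mm diameter, 294 mm high, in its middle, on which the arm turns. Origin at the middle of the plate's front edge, underside; +x to the post (axis 100 mm from the origin). The arm turns until 0.75 rad either side of the stand's -x direction, where hard end stops hold it
- handle (a point): middle of the grip of the handle: an upright black round bar of 20 mm diameter at the free end of the boom, 360 mm from the post's axis, standing on an aluminium block 32 x 32 mm. The bar runs from 218 to 266 mm above the bench (its top narrows up to 272 mm); this point lies on its axis, 242 mm above the bench. Take it from above; there are about 75 mm free between it and the microscope body
- lens (a point): centre of the lens at the underside of the microscope body, 245 mm from the post's axis, 124 mm above the bench. How the arm swings: ball bearing, no spring, no brake; let go, it coasts on, losing some 60 % of its speed in 4 s (drag 0.014 N m s/rad, dry friction 0.0005 N m), and stays where it is left. Inertia about the post nominally 0.065 kg m2, up to 40 % less or more
- lightbase: flat white light base 130 x 170 x 34 mm with a round black stage of 100 mm diameter (top 36 mm above the bench), fixed to the bench under the path of the lens. Origin at the centre of its underside
- dish: open clear Petri dish, 60 mm diameter, 14 mm high, loose on the stage of the light base. Origin at the centre of its underside, 36 mm above the bench; with the arm at the right angle the lens passes within 9 mm of being straight above its centre
- slidebox: blue slide box with white lid, 87 x 97 x 35 mm, loose on the bench; leave alone. Origin at the centre of its underside
- dishstack: stack of four closed dishes, 93 mm diameter, 55 mm high, loose on the bench; leave alone. Origin at the centre of its underside
- beaker: small glass beaker, 66 mm diameter, 75 mm high, loose on the bench; leave alone. Origin at the centre of its underside

How it is judged:
On the way, in this order (a step that is already met when the one before it is completed fails the run):
1. the arm glides free, faster than 0.07 rad/s, for 3 s, with nothing touching it and the TCP within 20 mm of the middle of the handle (angular speed of swingarm above 0.07 rad/s and distance between the grasp point and handle below 0.02 m and contact force between anything else and swingarm below 0.2 N), for 3 s.
2. the fingers have hold of the arm again (contact force between the fingers and swingarm above 2 N), for 0.2 s.
At the end, for the whole second after the job is handed in: The lens stands within 15 mm (horizontally) of the centre of the dish, the arm is at rest (under 0.02 rad/s) and nothing touches it; the dish is within 10 mm of where it was (horizontal distance between lens and dish below 0.015 m and angular speed of swingarm below 0.02 rad/s and contact force between anything else and swingarm below 0.1 N and distance of dish from where it was at the start of the episode below 0.01 m).
It fails at once if the arm bangs into an end stop (faster than 0.12 rad/s within 0.03 rad of it) (angular speed of swingarm above 0.12 rad/s and (y of handle in the frame of stand above 0.2375 m or y of handle in the frame of stand below -0.2375 m)).
It fails at once if the arm is flung (faster than 1 rad/s) (angular speed of swingarm above 1 rad/s).
It fails at once if the dish is shifted by more than 10 mm (distance of dish from where it was at the start of the episode above 0.01 m).
It fails at once if a bystander (slide box, stack of dishes, beaker) is shifted by more than 20 mm (distance of any of slidebox, dishstack, beaker from where it was at the start of the episode above 0.02 m).
It also fails if it takes over 58 s, if anything falls off the work surface, if the arm or the gripper's body presses on something with over 40 N, if the wrist force passes 120 N, or if a joint passes its speed limit or range.

### The arm

A 6-joint arm with a two-finger parallel gripper is mounted at the origin on the work surface. World frame = base frame: x ahead of the robot, y to its left, z up, the work surface at z = 0. Lengths are in m, angles in rad, forces in N, time in s.
With the tool pointing down it reaches from about 0.3 to 0.775 m from the base axis. Payload 14.6 kg.
Tool frame: the origin (TCP) lies between the finger pads, 19 mm behind the fingertips; this is the grasp point; z points along the fingers, y is the line along which they close (so a half turn about z gives the same grasp; the last joint's range is limited). The gripper opens to 94 mm and grips with 3 to 60 N. Pads are 16 mm wide; open, the fingers measure 119 mm over their backs; the gripper's body (75 mm by 177 mm) begins 78 mm behind the grasp point.
Start: joints at [-0.067, 0.3, 1.521, -0, 1.321, -0.067], TCP at [0.55, -0, 0.224] pointing down, gripper open.
Joint ranges: [-3.03, 3.03], [-0.79, 2.21], [0.23, 2.52], [-1.04, 4.18], [0, 3.07], [-2.55, 2.55]. Speed limits (rad/s): [2.22, 2.22, 2.57, 3.14, 3.14, 3.14].

### API

Orientations are given as [roll, pitch, yaw] about the fixed x, y, z axes, in that order (R = Rz(yaw) Ry(pitch) Rx(roll)).
In Python, from station import ctrl gives the robot as it stands. The module is installed in compiled form; this text tells all that it offers.
- The arm moves only by the tool step_arm, never from a script. Its argument "deltas" is a list of rows, each an object with "dp": the shift along the tool's x, y, z scaled (see below), a list of three; "twist": the turn about the tool's z scaled (see below). In form: [{"dp": [tx, ty, tz], "twist": twist}, ...]. A call has 1 to 12 rows; each row shifts and turns the commanded pose from where the row before left it, along the tool's axes as they then stand; what a row does not reach is not made up. The controller multiplies each number of a shift by 0.04 m and each number of a turn by 4 degrees. A row lasts 1/10 s, in which the tool goes at most 50 mm and 8.59 degrees, less where a joint would pass 70% of its speed; a pose out of reach is approached as far as the arm can. A call with a number of a shift or a turn outside -1 to 1 is refused whole. A call with a gripper value outside its range is refused whole. "gripper" is the opening, from -1 (shut) to 1 (fully open), set as the call begins (left out, the last holds). The fingers move at their own pace and stop on an object; "squeeze" is the grip in N (left out, the last holds). Time passes only in rows, so rows that do not move let the fingers close. It gives the time, the measured TCP pose, the force, the opening and the grip force at its end, in the units of the state.
- ctrl.get_obs(): the state, without advancing time (a new reading comes with each control period).
- ctrl.camera(name): name is "scene" or "side" or "wrist"; returns (picture, depth): 480x640x3 uint8, red, green, blue; 480x640 float32, m along the optical axis (not along the pixel's ray), 0 where there is no reading.
- ctrl.get_calibration(name): a dict with "fx", "fy", "cx", "cy" (pixels), "world_to_cam" (4x4, takes a point from world to camera coordinates); the wrist camera has in their place "hand_eye" (4x4, takes a point from camera to tool coordinates, whose origin is the TCP and whose axes are the flange's). Camera axes: x right, y down, z forward; pixel columns grow to the right and rows downward; lengths in m; the calibration is good to about 2 mm. A picture is of the moment at which its call begins: read the wrist's pose just before it. get_calibration takes no time and is no camera call.
- ctrl.hand_in(): hands the job in; it is judged then, once.
Trained networks look in the newest picture that a camera, given by its name, has taken for a name from the list of things; names that differ only in an ending like _2 or _b are one class to them, and where a whole thing is asked for, a point or a joint stands for the part that bears it (a point fixed in the world has none). Each returns a list of dicts, best first, with "conf" (0 to 1); they miss things now and then, are a little off and sometimes report something else, mostly with a low value. They report only what shows in the picture. A call takes as long as a camera call.
- ctrl.spot_in(camera, label): "rect" ([left, top, right, bottom] as shares, 0 to 1, of the picture: columns of its width, rows of its height, round what is visible of it).
- ctrl.cut_out(camera, label): "pixels" (480x640 bool, what is visible of it) and "rect" ([left, top, right, bottom] as shares, 0 to 1, of the picture: columns of its width, rows of its height, round what is visible of it).
The state is a dict: "time_s": time; "qpos": joint angles; "joint_vel": joint speeds; "tau": joint torques, N m; "ee_pos": TCP position; "eef_rot": TCP orientation; "force": force on the tool from outside, world axes, zero at the start; "moment": the same for the moment, N m; "grip_width": finger opening in m; "grip_force": force on a finger pad.
Only numpy, scipy, OpenCV 4.12 (cv2) and the standard library are available. Lean on these libraries where they do the work, as an engineer would, in place of code of your own. Each camera call takes 0.05 s, during which the arm holds its last target. There are 200 camera calls.

## Working session

There is one attempt and no reset: what is moved stays moved. The work goes in short steps, Python scripts to look and compute and a tool call to move; the robot and the scene stay as the last step left them, time stands still between calls to the robot, and variables do not carry over. Pictures are saved under pics/ and viewed, at most 10 in all, crops included, and the job is handed in when it is done.

Besides the shell and the picture viewer there is one more tool, called after "Emit:" as name(argument=value, ...) on one line, values as JSON. step_arm: Moves the arm, as the interface text tells. Its arguments: {"type":"object","properties":{"deltas":{"type":"array"},"gripper":{"type":"number"},"squeeze":{"type":"number"}},"required":["deltas"]}

```bash
mkdir -p pics
cat > h.py <<'E'
import numpy as np, cv2
from station import ctrl
def cloud(cam, mask=None):
    img,d=ctrl.camera(cam); return img,d
def pts(cam,d,mask):
    c=ctrl.get_calibration(cam); v,u=np.nonzero(mask&(d>0)); z=d[v,u]
    P=np.c_[(u-c['cx'])/c['fx']*z,(v-c['cy'])/c['fy']*z,z,np.ones(len(z))]
    return (P@np.linalg.inv(np.array(c['world_to_cam'])).T)[:,:3]
E
python3 - <<'E'
from h import *
o=ctrl.get_obs(); print(o['time_s'],o['ee_pos'],o['eef_rot'],o['grip_width'],o['force'])
for cam in ('scene','side'):
    img,d=ctrl.camera(cam); cv2.imwrite(f'pics/{cam}0.png',img[...,::-1])
    for l in ('swingarm','stand','handle','dish','lightbase','slidebox','dishstack','beaker'):
        r=ctrl.cut_out(cam,l)
        if r:
            P=pts(cam,d,r[0]['pixels']); print(cam,l,round(r[0]['conf'],2),np.round(np.array(r[0]['rect'])*[640,480,640,480]),np.round(np.percentile(P,[2,50,98],axis=0),3).tolist() if len(P) else None)
print(ctrl.get_obs()['time_s'])
E
```

```text
0.0 [ 5.49757877e-01 -9.48917683e-06  2.23679936e-01] [-3.14042552e+00 -5.01323998e-05  1.57079274e+00] 0.09415580623765224 [ 0.0231041  -0.07596637  0.34360875]
scene swingarm 0.58 [333. 165. 405. 341.] [[0.529, -0.039, 0.025], [0.699, 0.033, 0.214], [0.962, 0.11, 0.271]]
scene stand 0.6 [300. 164. 444. 421.] [[0.564, -0.134, 0.013], [0.877, -0.015, 0.025], [0.97, 0.112, 0.275]]
scene handle 0.59 [331. 160. 403. 343.] [[0.524, -0.039, 0.003], [0.699, 0.033, 0.214], [0.962, 0.14, 0.271]]
scene dish 0.83 [292. 275. 313. 298.] [[0.601, -0.082, 0.039], [0.63, -0.054, 0.045], [0.659, -0.026, 0.054]]
scene lightbase 0.63 [261. 259. 347. 330.] [[0.567, -0.141, 0.009], [0.655, -0.073, 0.035], [0.706, 0.029, 0.041]]
scene slidebox 0.67 [364. 188. 410. 223.] [[0.392, 0.263, 0.001], [0.454, 0.309, 0.035], [0.495, 0.379, 0.041]]
scene dishstack 0.92 [165. 252. 203. 289.] [[0.386, -0.323, 0.008], [0.446, -0.283, 0.054], [0.472, -0.239, 0.06]]
scene beaker 0.97 [439. 208. 464. 239.] [[0.582, 0.379, 0.005], [0.62, 0.405, 0.053], [0.645, 0.443, 0.078]]
side swingarm 0.93 [289. 192. 514. 257.] [[0.512, -0.039, 0.002], [0.667, 0.034, 0.205], [0.952, 0.332, 0.255]]
side stand 0.85 [292. 167. 534. 328.] [[0.545, -0.138, 0.006], [0.834, -0.012, 0.03], [0.958, 0.107, 0.272]]
side handle 0.8 [289. 192. 515. 257.] [[0.513, -0.038, 0.132], [0.668, 0.031, 0.205], [0.947, 0.093, 0.247]]
side dish 0.92 [361. 300. 393. 321.] [[0.598, -0.083, 0.037], [0.626, -0.054, 0.044], [0.655, -0.025, 0.051]]
side slidebox 0.97 [210. 248. 262. 283.] [[0.388, 0.26, 0.003], [0.435, 0.295, 0.033], [0.49, 0.362, 0.038]]
side dishstack 0.63 [309. 388. 367. 451.] [[0.379, -0.325, 0.003], [0.416, -0.298, 0.053], [0.463, -0.24, 0.057]]
side beaker 0.95 [275. 208. 297. 244.] [[0.58, 0.374, 0.001], [0.602, 0.393, 0.051], [0.637, 0.446, 0.077]]
0.9
```

Run:
```python
from h import *
a=cv2.imread('pics/scene0.png')[130:430,150:500]; b=cv2.imread('pics/side0.png')[150:450,200:550]
cv2.imwrite('pics/ab.png',cv2.resize(np.hstack([a,b]),(798,342)))
def circ(P):
    from scipy.optimize import least_squares
    f=lambda q:np.hypot(P[:,0]-q[0],P[:,1]-q[1])-q[2]
    r=least_squares(f,[*np.median(P[:,:2],0),.02],loss='soft_l1',f_scale=.002); return r.x
for cam in ('scene','side'):
    img,d=ctrl.camera(cam); P=pts(cam,d,np.ones(d.shape,bool))
    def box(n,x,y,z):
        m=np.all((P>[x[0],y[0],z[0]])&(P<[x[1],y[1],z[1]]),axis=1); Q=P[m]
        print(cam,n,len(Q),np.round(np.percentile(Q,[2,50,98],axis=0),3).tolist() if len(Q)>5 else None)
        return Q
    Q=box('post',(.8,1.1),(-.1,.2),(.23,.3))
    if len(Q)>20: print(circ(Q))
    Q=box('boom',(.5,.9),(-.15,.2),(.19,.215))
    if len(Q)>20:
        for x0 in np.arange(.5,.9,.04):
            s=Q[(Q[:,0]>=x0)&(Q[:,0]<x0+.04)]
            if len(s)>3: print(round(x0,2),len(s),np.round(np.percentile(s[:,1],[5,50,95]),3))
    Q=box('base',(.7,1.2),(-.3,.3),(.015,.026))
    print('base minrect',cv2.minAreaRect(Q[:,:2].astype(np.float32)*1000))
    Q=box('hand',(.45,.65),(-.1,.15),(.218,.275))
    Q=box('cam',(.6,.75),(-.1,.15),(.218,.275))
    Q=box('block',(.45,.62),(-.1,.15),(.15,.217))
```

```text
scene post 609 [[0.854, -0.025, 0.23], [0.876, -0.014, 0.274], [0.886, 0.009, 0.298]]
[ 0.86955245 -0.00775238  0.01379569]
scene boom 1125 [[0.518, -0.036, 0.191], [0.72, 0.022, 0.208], [0.897, 0.094, 0.215]]
0.5 76 [-0.006  0.086  0.102]
0.54 57 [0.075 0.086 0.108]
0.58 5 [-0.009 -0.007  0.038]
0.62 40 [0.011 0.04  0.043]
0.66 199 [0.004 0.02  0.042]
0.7 252 [0.028 0.054 0.089]
0.74 129 [0.015 0.024 0.037]
0.78 126 [0.003 0.012 0.023]
0.82 28 [-0.035 -0.016 -0.013]
0.86 213 [-0.036 -0.028  0.007]
scene base 7051 [[0.775, -0.135, 0.017], [0.896, -0.037, 0.023], [0.995, 0.119, 0.026]]
base minrect ((879.93505859375, 29.984085083007812), (405.1297912597656, 280.14227294921875), 72.23582458496094)
scene hand 851 [[0.495, -0.01, 0.22], [0.609, 0.043, 0.253], [0.649, 0.108, 0.274]]
scene cam 1242 [[0.606, -0.009, 0.219], [0.654, 0.051, 0.233], [0.703, 0.086, 0.272]]
scene block 169 [[0.499, -0.009, 0.192], [0.537, 0.086, 0.21], [0.603, 0.11, 0.217]]
side post 503 [[0.849, -0.024, 0.232], [0.859, -0.016, 0.269], [0.878, 0.004, 0.295]]
[ 0.86572049 -0.00778174  0.01372787]
side boom 1856 [[0.509, -0.035, 0.191], [0.705, 0.021, 0.204], [0.88, 0.092, 0.214]]
0.5 123 [0.084 0.09  0.106]
0.54 186 [0.075 0.082 0.091]
0.58 254 [-0.007  0.066  0.078]
0.62 218 [0.008 0.031 0.046]
0.66 131 [0.003 0.007 0.022]
0.7 174 [0.024 0.032 0.041]
0.74 184 [0.012 0.02  0.029]
0.78 199 [-0.006  0.007  0.017]
0.82 276 [-0.035 -0.019  0.006]
0.86 111 [-0.038 -0.034 -0.022]
side base 5129 [[0.765, -0.137, 0.016], [0.85, -0.038, 0.022], [0.968, 0.119, 0.025]]
base minrect ((880.5099487304688, 12.439071655273438), (353.78173828125, 285.2524108886719), 76.15972900390625)
side hand 950 [[0.489, -0.012, 0.219], [0.597, 0.005, 0.242], [0.645, 0.099, 0.274]]
side cam 726 [[0.601, -0.01, 0.219], [0.641, 0.047, 0.227], [0.696, 0.081, 0.268]]
side block 775 [[0.499, -0.008, 0.154], [0.59, 0.072, 0.202], [0.617, 0.1, 0.216]]
```

View pics/ab.png

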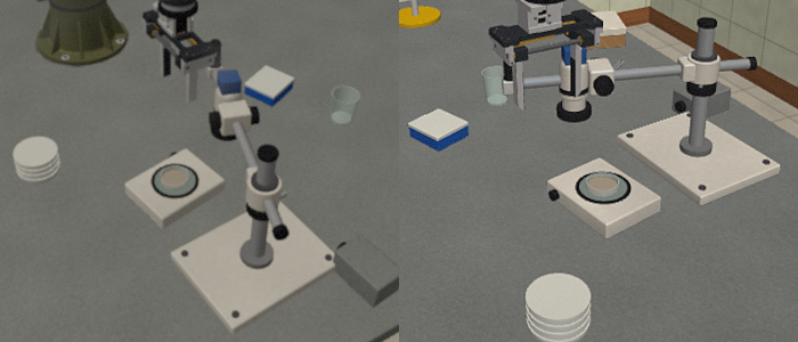

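Emit:
step_arm(deltas=[{"dp": [0,0,-0.8],"twist": 0},{"dp": [0,0,-0.8],"twist": 0},{"dp": [0,0,-0.8],"twist": 0},{"dp": [0.5,-0.2,-0.5],"twist": 0},{"dp": [0.5,-0.2,0],"twist": 0},{"dp": [0.5,-0.2,0],"twist": 0}])

```text
time_s: 1.6
ee_pos: [0.5258, 0.0606, 0.3408]
eef_rot: [3.14, -0.0, 1.57]
force: [0.5, -0.0, -0.5]
grip_width: 0.094
grip_force: 0.0
```

```bash
cat >> h.py <<'E'
from scipy.spatial.transform import Rotation as Ro
def wpts(d,o,mask=None):
    c=ctrl.get_calibration('wrist'); m=(d>0) if mask is None else mask&(d>0); v,u=np.nonzero(m); z=d[v,u]
    P=np.c_[(u-c['cx'])/c['fx']*z,(v-c['cy'])/c['fy']*z,z,np.ones(len(z))]@np.array(c['hand_eye']).T
    return P[:,:3]@Ro.from_euler('xyz',o['eef_rot']).as_matrix().T+o['ee_pos'], u, v
E
python3 - <<'E'
from h import *
o=ctrl.get_obs(); print(o['time_s'],o['ee_pos'],o['eef_rot'])
img,d=ctrl.camera('wrist'); cv2.imwrite('pics/w1.png',img[...,::-1])
print(np.round(ctrl.get_calibration('wrist')['hand_eye'],3))
P,u,v=wpts(d,o)
m=(P[:,2]>.235)&(P[:,2]<.28); print(m.sum(),np.percentile(u[m],[0,50,100]),np.percentile(v[m],[0,50,100]))
t=(P[:,2]>.262)&(P[:,2]<.28)&(P[:,0]<.58)
print('top',t.sum(),np.round(np.percentile(P[t],[5,50,95],axis=0),3).tolist())
img,d=ctrl.camera('scene'); r=ctrl.cut_out('scene','stand'); img2,d2=ctrl.camera('side')
for c,dd in (('scene',d),('side',d2)):
    Q=pts(c,dd,np.ones(dd.shape,bool)); Q=Q[(abs(Q[:,2]-.021)<.006)&(np.hypot(Q[:,0]-.868,Q[:,1]+.008)<.17)]
    # orientation by grid fit of 200x260 rect centred near post
    best=[]
    for phi in np.arange(-.8,.8,.01):
        c_,s_=np.cos(phi),np.sin(phi); A=(Q[:,:2]-[.868,-.008])@np.array([[c_,-s_],[s_,c_]])
        best.append((np.mean((abs(A[:,0])<.1)&(abs(A[:,1])<.13)),phi))
    best.sort(reverse=True); print(c,len(Q),[(round(a,3),round(b,2)) for a,b in best[:5]])
E
```

```text
1.6 [0.52575039 0.06058894 0.34084968] [ 3.14047591e+00 -3.69470747e-05  1.57039596e+00]
[[ 0.    -0.969 -0.247  0.073]
 [ 1.     0.     0.001  0.001]
 [-0.001 -0.247  0.969 -0.161]
 [ 0.     0.     0.     1.   ]]
7142 [298. 484. 545.] [165. 234. 285.]
top 1454 [[0.516, 0.093, 0.267], [0.526, 0.103, 0.272], [0.536, 0.113, 0.274]]
scene 7353 [(np.float64(0.977), np.float64(0.08)), (np.float64(0.977), np.float64(0.09)), (np.float64(0.975), np.float64(0.07)), (np.float64(0.973), np.float64(0.06)), (np.float64(0.972), np.float64(0.1))]
side 5068 [(np.float64(0.957), np.float64(0.06)), (np.float64(0.957), np.float64(0.08)), (np.float64(0.957), np.float64(0.09)), (np.float64(0.957), np.float64(0.07)), (np.float64(0.956), np.float64(0.05))]
```

View pics/w1.png

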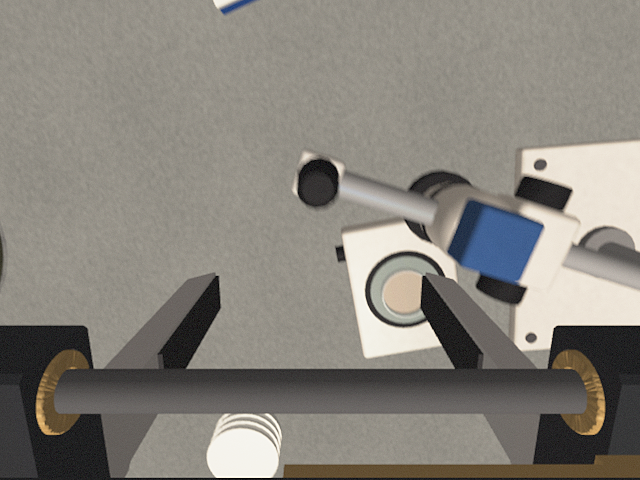

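Emit:
step_arm(deltas=[{"dp": [0.53,0,0],"twist": 0},{"dp": [0.53,0,0],"twist": 0},{"dp": [0,0,0],"twist": 1},{"dp": [0,0,0],"twist": 1},{"dp": [0,0,0],"twist": 1},{"dp": [0,0,0],"twist": 1},{"dp": [0,0,0],"twist": 0.5},{"dp": [0,0,0.8],"twist": 0},{"dp": [0,0,0.8],"twist": 0},{"dp": [0,0,0.8],"twist": 0},{"dp": [0,0,0],"twist": 0}])

```text
time_s: 2.9
ee_pos: [0.5249, 0.1014, 0.2404]
eef_rot: [-3.135, 0.003, 1.256]
force: [0.7, 0.3, 0.0]
grip_width: 0.094
grip_force: 0.0
```

```bash
cat >> h.py <<'E'
POST=np.array([.868,-.008])
def handle(save=None):
    o=ctrl.get_obs(); img,d=ctrl.camera('wrist')
    if save: cv2.imwrite(save,img[...,::-1])
    P,u,v=wpts(d,o); R=Ro.from_euler('xyz',o['eef_rot']).as_matrix(); T=(P-o['ee_pos'])@R
    m=(P[:,2]>.262)&(P[:,2]<.28)&(abs(T[:,1])<.03)&(abs(T[:,0])<.05)
    lo,hi=np.percentile(P[m],[3,97],axis=0) if m.sum()>20 else (np.zeros(3),)*2
    c=(lo+hi)/2; a=np.arctan2(c[1]-POST[1],POST[0]-c[0]); e=o['ee_pos'][:2]-POST
    at=np.arctan2(e[1],-e[0])
    print('t',round(o['time_s'],2),'n',m.sum(),'handle',np.round(c,4),'r',np.round(np.hypot(*(c[:2]-POST)),4),'a',round(a,4),'| tcp',np.round(o['ee_pos'],4),'r',round(np.hypot(*e),4),'a',round(at,4),'yaw',round(o['eef_rot'][2],3),'offtool mm',np.round(((np.r_[c[:2],0]-np.r_[o['ee_pos'][:2],0])@R)*1000,1)[:2],'size',np.round(hi-lo,3)[:2])
    return c,a
E
python3 -c "
from h import *
handle('pics/w2.png')
print(ctrl.get_obs()['force'])"
```

```text
t 2.9 n 3585 handle [0.5266 0.1046 0.2686] r 0.3595 a 0.3186 | tcp [0.5249 0.1014 0.2404] r 0.3601 a 0.3087 yaw 1.256 offtool mm [3.6 0.6] size [0.021 0.019]
[ 0.78168169 -0.34655741  0.77542677]
```

View pics/w2.png

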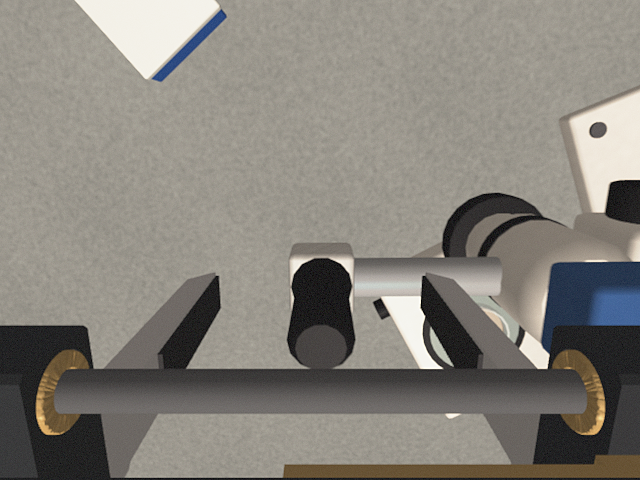

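Emit:
step_arm(deltas=[{"dp": [0.08,0,-0.05],"twist": 0},{"dp": [0,0,0],"twist": 0},{"dp": [0,0,0],"twist": 0},{"dp": [0,0,0],"twist": 0},{"dp": [0,0,0],"twist": 0},{"dp": [0,0,0],"twist": 0},{"dp": [0,0,0],"twist": 0}], gripper=-1, squeeze=8)

```text
time_s: 3.65
ee_pos: [0.527, 0.1054, 0.2463]
eef_rot: [3.142, -0.0, 1.257]
force: [0.1, -0.4, 0.2]
grip_width: 0.0415
grip_force: 0.0
```

```bash
python3 -c "
from h import *
handle()
o=ctrl.get_obs();print(o['force'],o['moment'],o['grip_width'])"
```

```text
t 3.65 n 4974 handle [0.5304 0.1101 0.2709] r 0.3576 a 0.3366 | tcp [0.527  0.1054 0.2463] r 0.3594 a 0.3211 yaw 1.257 offtool mm [5.5 1.8] size [0.052 0.029]
[-0.52439678  0.82042085  0.02363976] [-0.0001098   0.01482146  0.03960698] 0.03716464965712324
```

Emit:
step_arm(deltas=[{"dp": [0,0,0],"twist": 0},{"dp": [0,0,0],"twist": 0},{"dp": [0,0,0],"twist": 0},{"dp": [0,0,0],"twist": 0}])

```text
time_s: 4.1
ee_pos: [0.5266, 0.1056, 0.2462]
eef_rot: [-3.141, 0.0, 1.257]
force: [-5.2, 1.1, 2.0]
grip_width: 0.0248
grip_force: 8.0
```

```bash
python3 -c "
from h import *
o=ctrl.get_obs();print(o['ee_pos'],o['force'],o['moment'],o['grip_width'],o['grip_force'])"
```

```text
[0.52663444 0.10560714 0.24620066] [-5.22054773  1.12043437  1.97098212] [ 0.28515931  0.950478   -0.0459989 ] 0.02478322928480399 7.999947990174405
```

Emit:
step_arm(deltas=[{"dp": [0,-0.06,0],"twist": 0},{"dp": [0,0,0],"twist": 0},{"dp": [0,0,0],"twist": 0}])

```text
time_s: 4.4
ee_pos: [0.5263, 0.1054, 0.2462]
eef_rot: [3.137, -0.0, 1.256]
force: [15.0, -5.4, -7.1]
grip_width: 0.0248
grip_force: 8.0
```

Emit:
step_arm(deltas=[{"dp": [0,0.045,0],"twist": 0},{"dp": [0,0,0],"twist": 0},{"dp": [-0.1,0.0,0],"twist": -0.16},{"dp": [-0.2,0.003,0],"twist": -0.32},{"dp": [-0.288,0.005,0],"twist": -0.458},{"dp": [-0.288,0.005,0],"twist": -0.458}])

```text
time_s: 5.0
ee_pos: [0.5171, 0.0713, 0.2462]
eef_rot: [3.141, 0.0, 1.356]
force: [2.3, -1.4, -2.1]
grip_width: 0.0249
grip_force: 8.0
```

Emit:
step_arm(deltas=[{"dp": [-0.288,0.005,0],"twist": -0.458},{"dp": [-0.288,0.005,0],"twist": -0.458},{"dp": [-0.283,0.005,0],"twist": -0.45},{"dp": [-0.276,0.005,0],"twist": -0.44}], gripper=0.35)

```text
time_s: 5.4
ee_pos: [0.5102, 0.0263, 0.2464]
eef_rot: [3.141, 0.0, 1.482]
force: [-0.7, 0.6, 0.4]
grip_width: 0.0537
grip_force: 0.0
```

```bash
python3 -c "
from h import *
handle()
o=ctrl.get_obs();print(o['force'],o['grip_width'])"
```

```text
t 5.4 n 4549 handle [0.5114 0.029  0.2707] r 0.3585 a 0.1033 | tcp [0.5102 0.0263 0.2464] r 0.3594 a 0.0956 yaw 1.482 offtool mm [2.8 1. ] size [0.056 0.021]
[-0.06691043 -0.48454788 -0.45423322] 0.05758610187785186
```

Emit:
step_arm(deltas=[{"dp": [-0.31,0.006,0],"twist": -0.49},{"dp": [-0.29,0.005,0],"twist": -0.46},{"dp": [-0.26,0.004,0],"twist": -0.41},{"dp": [-0.255,0.004,0],"twist": -0.4}])

```text
time_s: 5.85
ee_pos: [0.5091, -0.0179, 0.2464]
eef_rot: [3.141, 0.0, 1.604]
force: [1.1, -0.1, -0.1]
grip_width: 0.0633
grip_force: 0.0
```

```bash
sed -i 's/abs(T\[:,1\])<.03)/abs(T[:,1])<.02)/' h.py; python3 -c "
from h import *
handle()
o=ctrl.get_obs();print(o['force'],o['grip_width'])"
```

```text
t 5.85 n 3356 handle [ 0.5096 -0.0145  0.2686] r 0.3584 a -0.0182 | tcp [ 0.5091 -0.0179  0.2464] r 0.359 a -0.0276 yaw 1.604 offtool mm [3.4 0.6] size [0.021 0.019]
[ 0.15405412 -1.08733728  0.30205934] 0.06325650584856195
```

Emit:
step_arm(deltas=[{"dp": [-0.235,0.004,0],"twist": -0.37},{"dp": [-0.23,0.004,0],"twist": -0.36},{"dp": [-0.225,0.004,0],"twist": -0.36},{"dp": [-0.22,0.003,0],"twist": -0.35}])

```text
time_s: 6.3
ee_pos: [0.5123, -0.0539, 0.2463]
eef_rot: [3.141, 0.0, 1.704]
force: [0.2, 0.2, 0.3]
grip_width: 0.0638
grip_force: 0.0
```

```bash
python3 -c "
from h import *
handle()
o=ctrl.get_obs();print(o['force'],o['grip_width'])"
```

```text
t 6.3 n 3345 handle [ 0.5124 -0.0506  0.2687] r 0.3582 a -0.1191 | tcp [ 0.5123 -0.0539  0.2463] r 0.3586 a -0.1282 yaw 1.704 offtool mm [3.3 0.5] size [0.021 0.019]
[ 0.28297461 -0.21876916 -0.12839452] 0.06370870599040034
```

Emit:
step_arm(deltas=[{"dp": [-0.2,0.003,0],"twist": -0.32},{"dp": [-0.195,0.003,0],"twist": -0.31},{"dp": [-0.19,0.003,0],"twist": -0.3},{"dp": [-0.18,0.003,0],"twist": -0.29}])

```text
time_s: 6.75
ee_pos: [0.5178, -0.0837, 0.2463]
eef_rot: [3.141, 0.0, 1.789]
force: [0.7, 0.4, -0.1]
grip_width: 0.0639
grip_force: 0.0
```

```bash
python3 -c "
from h import *
handle()
o=ctrl.get_obs();print(o['force'],o['grip_width'])"
```

```text
t 6.75 n 3349 handle [ 0.5176 -0.0812  0.2687] r 0.3579 a -0.206 | tcp [ 0.5178 -0.0837  0.2463] r 0.3583 a -0.213 yaw 1.789 offtool mm [2.5 0.3] size [0.021 0.019]
[ 1.11707948 -0.6535195  -0.28047135] 0.06348883616651421
```

Emit:
step_arm(deltas=[{"dp": [-0.178,0.003,0],"twist": -0.28},{"dp": [-0.173,0.003,0],"twist": -0.27},{"dp": [-0.168,0.003,0],"twist": -0.27},{"dp": [-0.163,0.003,0],"twist": -0.26}])

```text
time_s: 7.2
ee_pos: [0.525, -0.1103, 0.2463]
eef_rot: [3.142, -0.0, 1.865]
force: [0.7, -0.5, -0.1]
grip_width: 0.0633
grip_force: 0.0
```

```bash
python3 -c "
from h import *
handle()
o=ctrl.get_obs();print(o['force'],o['grip_width'])"
```

```text
t 7.2 n 3356 handle [ 0.5243 -0.107   0.2687] r 0.3577 a -0.2805 | tcp [ 0.525  -0.1103  0.2463] r 0.3579 a -0.2898 yaw 1.865 offtool mm [3.3 0.2] size [0.021 0.019]
[ 0.87406519 -0.91645762 -0.6832501 ] 0.0632992442441355
```

Emit:
step_arm(deltas=[{"dp": [-0.15,0.003,0],"twist": -0.24},{"dp": [-0.145,0.002,0],"twist": -0.23},{"dp": [-0.137,0.002,0],"twist": -0.22},{"dp": [-0.13,0.002,0],"twist": -0.21},{"dp": [-0.125,0.002,0],"twist": -0.2},{"dp": [-0.12,0.002,0],"twist": -0.19}])

```text
time_s: 7.85
ee_pos: [0.536, -0.1411, 0.2462]
eef_rot: [-3.142, -0.0, 1.955]
force: [-0.3, 0.6, -0.4]
grip_width: 0.0635
grip_force: 0.0
```

```bash
python3 -c "
from h import *
handle()
o=ctrl.get_obs();print(o['force'],o['grip_width'])"
```

```text
t 7.85 n 3370 handle [ 0.5345 -0.137   0.2687] r 0.3575 a -0.3691 | tcp [ 0.536  -0.1411  0.2462] r 0.3577 a -0.3812 yaw 1.955 offtool mm [4.3 0.2] size [0.021 0.019]
[ 1.15160921 -0.92388582 -0.44943541] 0.0634449067960435
```

Emit:
step_arm(deltas=[{"dp": [-0.11,0.002,0],"twist": -0.17},{"dp": [-0.108,0.002,0],"twist": -0.17},{"dp": [-0.104,0.002,0],"twist": -0.17},{"dp": [-0.1,0.002,0],"twist": -0.16},{"dp": [-0.096,0.001,0],"twist": -0.15}])

```text
time_s: 8.4
ee_pos: [0.5445, -0.1598, 0.2462]
eef_rot: [-3.142, -0.0, 2.012]
force: [0.2, -0.2, 0.4]
grip_width: 0.0632
grip_force: 0.0
```

Emit:
step_arm(deltas=[{"dp": [-0.083,0.001,0],"twist": -0.13},{"dp": [-0.08,0.001,0],"twist": -0.13},{"dp": [-0.077,0.001,0],"twist": -0.12},{"dp": [-0.074,0.001,0],"twist": -0.12},{"dp": [-0.07,0.001,0],"twist": -0.11},{"dp": [-0.067,0.001,0],"twist": -0.11},{"dp": [-0.06,0,0],"twist": -0.1},{"dp": [-0.04,0,0],"twist": -0.06},{"dp": [-0.02,0,0],"twist": -0.03},{"dp": [0,0,0],"twist": 0},{"dp": [0,0,0],"twist": 0}], gripper=-1, squeeze=8)

```text
time_s: 9.5
ee_pos: [0.5535, -0.1812, 0.2462]
eef_rot: [-3.138, -0.0, 2.074]
force: [-13.2, -7.1, 3.9]
grip_width: 0.0248
grip_force: 8.0
```

```bash
python3 -c "
from h import *
handle()
o=ctrl.get_obs();print(o['force'],o['grip_width'],o['grip_force'])
P=[]
for c in ('scene','side'):
    i,d=ctrl.camera(c); r=ctrl.cut_out(c,'dish')
    if r:
        Q=pts(c,d,r[0]['pixels']); (x,y),rad=cv2.minEnclosingCircle(Q[:,:2].astype(np.float32)); print(c,r[0]['conf'],x,y,rad,np.percentile(Q,[2,98],axis=0).mean(0))
i,d=ctrl.camera('wrist');cv2.imwrite('pics/w3.png',i[...,::-1])
"
```

```text
t 9.5 n 4623 handle [ 0.5494 -0.1755  0.2707] r 0.3599 a -0.4839 | tcp [ 0.5535 -0.1812  0.2462] r 0.359 a -0.5033 yaw 2.074 offtool mm [ 7.  -0.9] size [0.033 0.024]
[-13.45821248  -6.70774689   3.26834534] 0.024978544601591993 7.999768883310026
scene 0.69 0.6655875444412231 -0.07434872537851334 0.07368430495262146 [ 0.63716257 -0.06048163  0.06731722]
side 0.91 0.6276368498802185 -0.05463734269142151 0.033324722200632095 [ 0.62638335 -0.05343105  0.04413358]
```

Emit:
step_arm(deltas=[{"dp": [0,-0.045,0],"twist": 0},{"dp": [0.1,0.001,0],"twist": 0.16},{"dp": [0.2,0.003,0],"twist": 0.32},{"dp": [0.25,0.0035,0],"twist": 0.4},{"dp": [0.25,0.0035,0],"twist": 0.4},{"dp": [0.25,0.0035,0],"twist": 0.4},{"dp": [0.25,0.0035,0],"twist": 0.4},{"dp": [0.2,0.003,0],"twist": 0.32},{"dp": [0.1,0.001,0],"twist": 0.16},{"dp": [0,0,0],"twist": 0}])

```text
time_s: 10.8
ee_pos: [0.5273, -0.1218, 0.2462]
eef_rot: [-3.141, -0.0, 1.897]
force: [-4.4, -1.9, -0.1]
grip_width: 0.0249
grip_force: 8.0
```

Emit:
step_arm(deltas=[{"dp": [0.1,-0.014,0],"twist": 0.16},{"dp": [0.2,0.003,0],"twist": 0.32},{"dp": [0.22,0.003,0],"twist": 0.35},{"dp": [0.22,0.003,0],"twist": 0.35},{"dp": [0.2,0.003,0],"twist": 0.32},{"dp": [0.15,0.002,0],"twist": 0.24},{"dp": [0.08,0.001,0],"twist": 0.13},{"dp": [0.02,0,0],"twist": 0.03},{"dp": [0,0,0],"twist": 0},{"dp": [0,0,0],"twist": 0}])

```text
time_s: 11.8
ee_pos: [0.5152, -0.0765, 0.2462]
eef_rot: [3.141, -0.0, 1.764]
force: [1.9, 0.6, -3.8]
grip_width: 0.0247
grip_force: 8.0
```

Run:
```python
from h import *
from scipy.optimize import least_squares
o=ctrl.get_obs();e=o['ee_pos'][:2]-POST;a=np.arctan2(e[1],-e[0])
print('a',a,'r',np.hypot(*e),o['force'],'lens est',POST+.245*np.array([-np.cos(a),np.sin(a)]))
ims=[]
for c in ('scene','side'):
    i,d=ctrl.camera(c); ims.append(i)
    r=ctrl.cut_out(c,'dish'); 
    if r: Q=pts(c,d,r[0]['pixels']); Q=Q[(Q[:,2]>.03)&(Q[:,2]<.056)]; print(c,'dish',r[0]['conf'],np.percentile(Q,[2,98],axis=0).mean(0)) if len(Q)>20 else 0
    P=pts(c,d,np.ones(d.shape,bool)); 
    for z0,z1,R in ((.126,.145,0),(.15,.185,.027)):
        B=P[(P[:,2]>z0)&(P[:,2]<z1)&(np.hypot(P[:,0]-.628,P[:,1]+.054)<.06)]
        if len(B)>30:
            f=lambda q:np.hypot(B[:,0]-q[0],B[:,1]-q[1])-q[2]
            print(c,z0,len(B),least_squares(f,[.628,-.054,.027],loss='soft_l1',f_scale=.001).x)
cv2.imwrite('pics/cd.png',cv2.resize(np.hstack([ims[0][180:380,200:450],ims[1][180:380,280:530]])[...,::-1],(800,320))[...,:])
```

```text
a -0.19174107158465553 r 0.35936855463800566 [ 1.85001257  0.64951601 -3.84948908] lens est [ 0.62748989 -0.05468925]
scene dish 0.78 [ 0.62954233 -0.05295806  0.04689626]
scene 0.126 165 [ 0.62857752 -0.05450304  0.03047639]
side dish 0.82 [ 0.62628505 -0.05351485  0.04434338]
side 0.126 404 [ 0.62557954 -0.05546105  0.02992936]
side 0.15 391 [ 0.63403464 -0.04443754  0.03483   ]
```

View pics/cd.png

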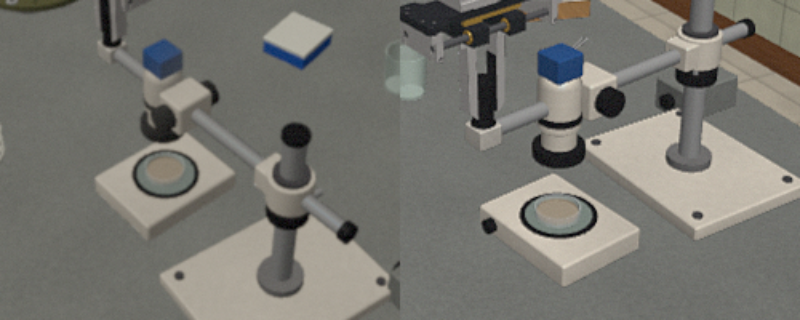

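The lens ring, at (160,125) in the left half and (558,150) in the right, stands above the dish at (165,175) and (558,212). The two fits agree within about 2 mm, so I'm letting go now.

Emit:
step_arm(deltas=[{"dp": [0,0,0],"twist": 0},{"dp": [0,0,0],"twist": 0},{"dp": [0,0,0],"twist": 0},{"dp": [0,0,0],"twist": 0},{"dp": [0,0,0],"twist": 0},{"dp": [0,0,0],"twist": 0},{"dp": [0,0,0],"twist": 0},{"dp": [0,0,0],"twist": 0},{"dp": [0,0,0],"twist": 0},{"dp": [0,0,0],"twist": 0}], gripper=1)

```text
time_s: 13.0
ee_pos: [0.5151, -0.0763, 0.2462]
eef_rot: [-3.142, -0.0, 1.764]
force: [-0.3, -0.2, 0.3]
grip_width: 0.0933
grip_force: 0.0
```

```bash
python3 -c "
from h import *
handle(); print(ctrl.get_obs()['grip_width'])
import time
for _ in range(8): ctrl.camera('side')
handle()"
```

```text
t 13.0 n 3350 handle [ 0.5158 -0.0725  0.2687] r 0.358 a -0.1811 | tcp [ 0.5151 -0.0763  0.2462] r 0.3595 a -0.1912 yaw 1.764 offtool mm [3.6 1.5] size [0.021 0.019]
0.09388712346673732
t 13.45 n 3355 handle [ 0.5158 -0.0725  0.2687] r 0.358 a -0.1812 | tcp [ 0.5151 -0.0763  0.2462] r 0.3595 a -0.1912 yaw 1.764 offtool mm [3.6 1.5] size [0.021 0.019]
```

Arm at rest (same angle 0.45 s apart). Rise clear and hand in.

Emit:
step_arm(deltas=[{"dp": [0,0,-0.5],"twist": 0},{"dp": [0,0,-0.7],"twist": 0},{"dp": [0,0,-0.7],"twist": 0},{"dp": [0,0,-0.4],"twist": 0},{"dp": [0,0,0],"twist": 0},{"dp": [0,0,0],"twist": 0}])

```text
time_s: 14.1
ee_pos: [0.515, -0.0763, 0.3375]
eef_rot: [-3.141, -0.0, 1.764]
force: [0.1, -0.7, -0.8]
grip_width: 0.0938
grip_force: 0.0
```

```bash
python3 -c "
from h import *
handle(); print(ctrl.hand_in())"
```

```text
t 14.1 n 1370 handle [ 0.5162 -0.0736  0.2691] r 0.3578 a -0.1843 | tcp [ 0.515  -0.0763  0.3375] r 0.3596 a -0.191 yaw 1.764 offtool mm [2.4 1.8] size [0.021 0.021]
the job is handed in; nothing more can be done
None
```

I handed the job in at about 14 s without seeing the judge's verdict: the arm glided free for over 3 s with the open fingers following the handle, was caught, and now rests released with the lens within about 2 mm of the dish centre by camera.

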